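# Close and latch the soldering jig, then start the cycle

### The job

Fit the grey cover on the soldering jig: angle its tongue under the lip into the groove, then lower it flat. Reach through the guard's round opening and turn the recessed knob clockwise to its stop, so that the latch arm holds the cover. Then press the start button, alone on its small white box, fully down and let it go.

Things in the scene. Friction and masses are not known exactly. Their poses are not given: they have to be found in the camera images.
- jig: The soldering jig, fixed: a brown deck 276 mm long (x, from -85 to +191 mm) and 110 mm wide (y), top 22 mm above the table. Origin on the table surface, under the middle of the cover's seat. +x runs lengthways from the groove end (nearer the robot) to the guard end; z up.
- groove (a point): Foot of the groove's back wall, mid-width, on the deck top (jig frame x -67, y 0, z 22 mm); axes as the jig's. From here an aluminium lip overhangs 12 mm toward +x, its underside 9.5 mm and its top 15.5 mm above the deck; side cheeks at y +-50 mm close the groove's ends.
- sill (a point): Foot of the near face of a low sill on the deck, 8 mm high, 60 mm wide, 6 mm thick (jig frame x 68, y 0, z 22 mm); axes as the jig's. The cover drops between groove back wall and sill, 135 mm apart: 5 mm of lengthways play.
- guard_hole (a point): Centre of the round hole, 92 mm across, in the top face of the aluminium guard, a box over the knob (jig frame x 139, y 0, z 89 mm); axes as the jig's. The guard spans jig x 87 to 191 and y -100 to +54 mm; top plate 5 mm thick. A slot low in its front, below 46 mm above the table, lets the latch arm swing out.
- cover: The loose grey cover, 0.17 to 0.29 kg, lying flat: a plate 130 (x) by 90 (y) by 8 mm. Along its -x edge (nearer the robot) a tongue 14 mm long, 5 mm thick, flush with the underside. Grip rib in the middle of the top: 14 (x) by 60 mm (y), its top 42 mm above the underside. Origin: centre of the underside, z up. Seated: axes parallel to the jig's, origin at jig x -2 to 3, y 0, z 22 mm.
- tongue (a point): Lower edge of the tongue's tip, mid-width (cover frame x -65, y 0, z 0 mm); axes as the cover's.
- knob_grip (a point): On the axis of the black knob, 66 mm above the table, where to grip it; turns with it. The knob is an upright bar 14 mm thick (point x), 46 mm long (point y), 44.5 to 78.5 mm above the table (top 10.5 mm below the guard's top face), on a 48 mm disc. A steel latch arm under it, 89 mm long, points along the point's -y at 32.5 to 40.5 mm above the table, 2.5 mm clear of the seated cover.
- latch (a joint): Turn of the knob in rad, growing clockwise from above: 0 = latch arm toward the jig's -y, inside the guard; 1.57 = stop, arm along the jig's -x over the cover's end. Starts at 0.1 to 0.45, stays where it is left, takes about 0.1 N m to turn. The knob's point yaw is the jig's yaw minus this angle.
- start_top (a point): Top centre of the round steel start button, 36 mm across, on a white console box 120 by 110 by 45 mm, fixed to the table; pressed straight down.
- start (a joint): Travel of the start button in m: 0 up, 0.006 fully down; sprung, about 4 N when fully down.
Not all that is in view belongs to the job. Of the things shaped like the cover, the grey one is meant. Leave any green look-alike of the part that bears start_top alone.

How it is judged:
By the outcome, as a careful person would: the job done as asked, in the order asked, and still so for the second after the job is handed in, with the robot touching nothing.
It also fails if it takes over 56 s, if anything falls off the work surface, if the arm or the gripper's body presses on something with over 40 N, if the wrist force passes 120 N, or if a joint passes its speed limit or range.

### The arm

A 6-joint arm with a two-finger parallel gripper is mounted at the origin on the work surface. World frame = base frame: x ahead of the robot, y to its left, z up, the work surface at z = 0. Lengths are in m, angles in degrees, forces in N, time in s.
With the tool pointing down it reaches from about 0.4 to 0.825 m from the base axis. Payload 7 kg.
Tool frame: the origin (TCP) lies at the very end of the fingers, on their centre line; the grasp point (between the pads) lies 19 mm behind it (ctrl.hold_point_z is the distance from the TCP to the grasp point, in m); z points along the fingers, y is the line along which they close (so a half turn about z gives the same grasp; the last joint's range is limited). The gripper opens to 88 mm and grips with 3 to 60 N. Pads are 19 mm wide; open, the fingers measure 130 mm over their backs; the gripper's body (78 mm by 193 mm) begins 47 mm behind the grasp point.
Start: joints at [82.741, 20.546, 0.682, 0, -70.136, -16.507], TCP at [0.272, 0.618, 0.19] pointing down, gripper open.
Joint ranges: [-176.03, 176.03], [-82.01, 121.73], [-58.28, 71.71], [-173.87, 95.51], [-174.79, -0.11], [-173.66, 173.66]. Speed limits (degrees/s): [136.94, 136.94, 172.46, 180, 180, 180].

### API

Orientations are given as [roll, pitch, yaw] about the fixed x, y, z axes, in that order (R = Rz(yaw) Ry(pitch) Rx(roll)).
In Python, from plant import sensors, viewer, workorder, ctrl gives the robot as it stands.
- The arm moves only by the shell command python3 -m pendant 'ROWS'. ROWS is JSON, a list of rows, each a list of 3 entries, a list of its own where there are three numbers: the opening, from -1 (shut) to 1 (fully open), so that 0 is half open, then the shift along the tool's x, y, z in m, then the turn, a rotation vector about the tool's x, y, z in degrees. A call has 1 to 10 rows; each row is the pose to reach, as a shift and turn from the pose commanded when the call began, along the tool's axes at that moment; what a row does not reach only later rows make up. A row lasts 1/12 s, in which the tool goes at most 41.7 mm and 7.16 degrees, less where a joint would pass 70% of its speed; a pose out of reach is approached as far as the arm can. A call with a gripper value outside its range is refused whole. The fingers move at their own pace and stop on an object; the grip force is fixed at half the most. Time passes only in rows, so rows that repeat a pose let the fingers close. It gives the time, the measured TCP pose, the force, the opening and the grip force at its end, in the units of the state.
- sensors.get_obs(): the state, without advancing time (a new reading comes with each control period).
- viewer.snapshot(name): name is "side" or "top"; returns the picture (400x640x3 uint8, red, green, blue); there is no depth.
- viewer.camera_params(name): a dict with "fx", "fy", "cx", "cy" (pixels), "extrinsics" (4x4, takes a point from world to camera coordinates). Camera axes: x right, y up, looking along -z (the intrinsics and any distortion apply to the point x, -y, -z); pixel columns grow to the right and rows downward; lengths in m; the calibration is good to about 2 mm. A picture is of the moment at which its call begins. camera_params takes no time and is no camera call.
- workorder.close_job(): hands the job in; it is judged then, once.
The state is a dict: "clock": time; "joint_pos": joint angles; "qvel": joint speeds; "tau": joint torques, N m; "tool_pos": TCP position; "orientation": TCP orientation; "force": force on the tool from outside, world axes, zero at the start; "moment": the same for the moment, N m; "opening": finger opening in m; "gripper_force": force on a finger pad.
Only numpy, scipy, OpenCV 4.12 (cv2) and the standard library are available. Lean on these libraries where they do the work, as an engineer would, in place of code of your own. Each camera call takes 0.05 s, during which the arm holds its last target. There are 200 camera calls.

## Working session

There is one attempt and no reset: what is moved stays moved. The work goes in short steps, Python scripts to look and compute and a shell command to move; the robot and the scene stay as the last step left them, time stands still between calls to the robot, and variables do not carry over. Pictures are saved under pics/ and viewed, at most 10 in all, crops included, and the job is handed in when it is done.

```bash
ls; mkdir -p pics; python3 - <<'E'
from plant import sensors, viewer, ctrl
import cv2
o=sensors.get_obs()
print({k:o[k] for k in o})
print(ctrl.hold_point_z)
for n in("side","top"):
    cv2.imwrite(f"pics/{n}0.png",viewer.snapshot(n)[:,:,::-1]); print(n,viewer.camera_params(n))
E
```

```text
pics
{'clock': 0.0, 'joint_pos': array([ 8.27411681e+01,  2.05897925e+01,  6.32856838e-01, -2.11726875e-02,
       -7.01353696e+01, -1.65040952e+01]), 'qvel': array([ 0.15851046, -0.0844584 ,  0.09362759, -0.02900043, -0.07387611,
        0.08928839]), 'tau': array([ 4.60474203e-04, -5.82712519e+01,  2.93043101e+01,  6.99726105e+00,
        6.83893843e-03, -1.48835288e-04]), 'tool_pos': array([0.27182363, 0.61723773, 0.189231  ]), 'orientation': array([ 1.79905843e+02, -7.14147749e-03, -2.37701318e+01]), 'force': array([-0.19110655, -0.0475322 , -0.16666965]), 'moment': array([-0.01043771,  0.02623657, -0.00591408]), 'gripper_force': 0.0, 'opening': 0.08778303909182486}
0.0188
side {'fx': 362.47507537666667, 'fy': 362.47507537666667, 'cx': 317.5933477530005, 'cy': 200.73432876586602, 'extrinsics': array([[ 0.69967312, -0.71436234, -0.0119992 , -0.33297192],
       [ 0.52811271,  0.5057959 ,  0.68210518, -0.29063717],
       [-0.4812011 , -0.48358759,  0.73115562, -0.94698927],
       [ 0.        ,  0.        ,  0.        ,  1.        ]])}
top {'fx': 443.4864777070714, 'fy': 443.4864777070714, 'cx': 318.8638908186061, 'cy': 199.65538980125604, 'extrinsics': array([[ 0.01615621, -0.99986875, -0.0012054 , -0.05450499],
       [ 0.97984639,  0.0155926 ,  0.19914298, -0.47860923],
       [-0.19909804, -0.0043985 ,  0.9799697 , -1.20451408],
       [ 0.        ,  0.        ,  0.        ,  1.        ]])}
```

View pics/top0.png

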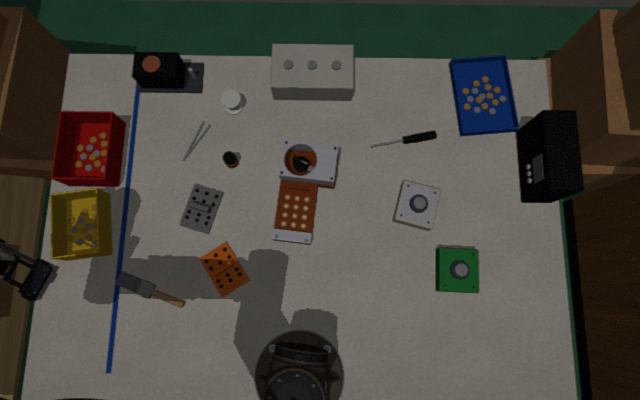

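View pics/side0.png

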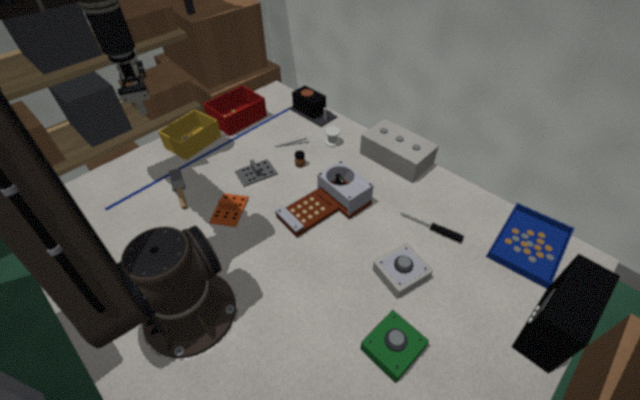

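Top view candidates: the grey cover is at (202,208) and its orange look-alike at (224,269). The start button's white box is at (419,203), with a green look-alike at (461,270) and a three-knob grey box at (312,70). The jig is at (297,190), with its knob seen through the guard hole at (300,160). By the description I choose grey (202,208) and white (419,203), and will check them in a close crop.

```bash
cat > h.py <<'E'
import numpy as np, cv2
from plant import sensors, viewer
def ray(n,u,v):
    p=viewer.camera_params(n);E=p["extrinsics"];R=E[:3,:3];c=-R.T@E[:3,3]
    return c,R.T@np.array([(u-p["cx"])/p["fx"],-(v-p["cy"])/p["fy"],-1])
def onz(n,u,v,z):
    c,d=ray(n,u,v);return (c+d*(z-c[2])/d[2])
def proj(n,P):
    p=viewer.camera_params(n);E=p["extrinsics"];q=E[:3,:3]@np.array(P)+E[:3,3]
    return np.array([p["cx"]+p["fx"]*q[0]/-q[2],p["cy"]+p["fy"]*q[1]/q[2]])
E
python3 - <<'E'
from h import *
t=cv2.imread("pics/top0.png");s=cv2.imread("pics/side0.png")
a=cv2.resize(t[130:250,170:350],None,fx=4.4,fy=4.4,interpolation=cv2.INTER_CUBIC)[:,:792]
b=cv2.resize(t[175:235,385:450],(0,0),fx=4,fy=4)
cv2.imwrite("pics/ct.png",a)
cv2.imwrite("pics/cs.png",cv2.resize(s[150:240,220:400],None,fx=4.4,fy=4.4,interpolation=cv2.INTER_CUBIC))
E
```

```text
(no output)
```

View pics/ct.png

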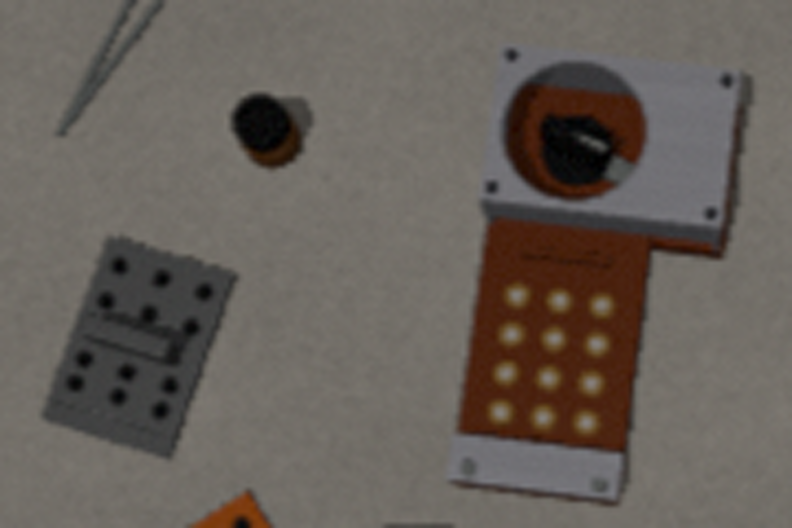

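View pics/cs.png

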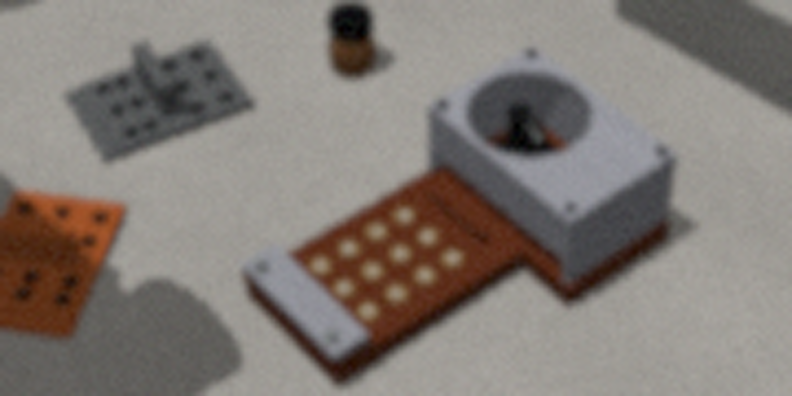

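The crops confirm the choice. The grey cover's rib is near crop (130,338), with the tongue step along its lower edge. The jig's lip is at the bottom at (535,465), and the guard hole at (575,131), with the knob bar tilted and the arm pointing lower right.

```bash
cat > m.py <<'E'
from h import *
np.set_printoptions(precision=4,suppress=True)
t=cv2.imread("pics/top0.png");s=cv2.imread("pics/side0.png")
def rect(n,img,box,mask,z):
    x0,y0,x1,y1=box; m=mask(img[y0:y1,x0:x1].astype(int)).astype(np.uint8)
    m=cv2.morphologyEx(m,cv2.MORPH_CLOSE,np.ones((3,3)))
    c=max(cv2.findContours(m,0,2)[0],key=cv2.contourArea)
    P=np.array([onz(n,u+x0,v+y0,z)[:2] for u,v in c[:,0]])
    r=cv2.minAreaRect((P*1000).astype(np.float32)); return r, cv2.boxPoints(r)
for n,im,b in(("top",t,(175,175,230,240)),("side",s,(228,155,284,190))):
    print(n,"cover",*rect(n,im,b,lambda a:a.max(2)<92,.008))
hsv=lambda a:cv2.cvtColor(a.astype(np.uint8),cv2.COLOR_BGR2HSV)
print("box",rect("top",t,(390,175,448,235),lambda a:(a.min(2)>135),.045))
C=lambda u,v:(170+u/4.4-.4,130+v/4.4-.4)
S=lambda u,v:(220+u/4.4-.4,150+v/4.4-.4)
print("hole top",onz("top",*C(575,131),.089),"side",onz("side",*S(530,112),.089))
for p in((505,47),(748,72),(722,236),(486,201)): print("guard",onz("top",*C(*p),.089))
for p in((434,105),(530,52),(674,158),(567,220)): print("guard s",onz("side",*S(*p),.089))
for p in((458,432),(625,450),(618,503),(448,483)): print("lip",onz("top",*C(*p),.0375))
for p in((275,248),(372,328),(338,358),(247,266)): print("lip s",onz("side",*S(*p),.0375))
for p in((545,120),(612,152)): print("knob",onz("top",*C(*p),.0785))
# pads, btn
for n,im,b in(("top",t,(270,190,315,232)),("side",s,(285,190,330,228))):
    x0,y0,x1,y1=b; g=im[y0:y1,x0:x1].astype(int); m=(g[:,:,1]>95)&(g[:,:,2]>g[:,:,0]+15)
    k,l,st,ce=cv2.connectedComponentsWithStats(m.astype(np.uint8))
    for i in range(1,k):
        if 4<st[i,4]<60: print(n,st[i,4],onz(n,ce[i,0]+x0,ce[i,1]+y0,.024)[:2])
for n,im,b in(("top",t,(405,190,435,217)),("side",s,(390,252,418,276))):
    x0,y0,x1,y1=b; g=im[y0:y1,x0:x1].max(2);m=((g<125)&(g>0)).astype(np.uint8)
    c=max(cv2.findContours(m,0,2)[0],key=cv2.contourArea);print(n,"btn",cv2.minEnclosingCircle(c),(x0,y0),cv2.boundingRect(c))
E
python3 m.py
python3 -c "
import cv2,numpy as np
t=cv2.imread('pics/top0.png');s=cv2.imread('pics/side0.png')
f=lambda a:cv2.resize(a,(390,360),interpolation=2)
cv2.imwrite('pics/btn.png',np.hstack([f(t[173:233,387:452]),f(s[240:300,370:435])]))"
```

```text
top cover ((457.67974853515625, 294.9935607910156), (93.78622436523438, 132.0216522216797), 73.69916534423828) [[381.1605 268.5135]
 [507.875  231.4576]
 [534.199  321.4737]
 [407.4845 358.5296]]
side cover ((458.70404052734375, 298.2331848144531), (104.95491790771484, 122.06551361083984), 72.91634368896484) [[384.9481 266.0006]
 [501.6277 230.1418]
 [532.46   330.4657]
 [415.7804 366.3246]]Traceback (most recent call last):
  File "m.py", line 13, in <module>
    print("box",rect("top",t,(390,175,448,235),lambda a:(a.min(2)>135),.045))
                ~~~~^^^^^^^^^^^^^^^^^^^^^^^^^^^^^^^^^^^^^^^^^^^^^^^^^^^^^^^^
  File "m.py", line 7, in rect
    c=max(cv2.findContours(m,0,2)[0],key=cv2.contourArea)
ValueError: max() iterable argument is empty
```

View pics/btn.png

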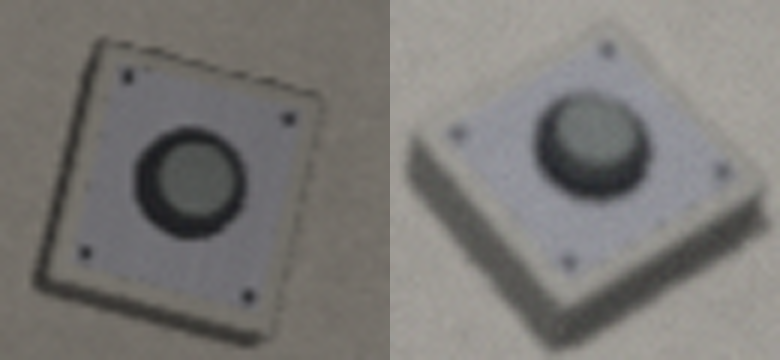

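The button crop shows the steel top centred at image (419.8,202.7) in the top view and (404.2,261.7) in the side view. The box is white, with nothing else on it.

```bash
sed -i '/^print("box"/d' m.py; cat >> m.py <<'E'
def tri(a,b):
    c1,d1=ray("top",*a);c2,d2=ray("side",*b)
    k=np.linalg.lstsq(np.c_[d1,-d2],c2-c1,rcond=None)[0];p,q=c1+k[0]*d1,c2+k[1]*d2;return (p+q)/2,np.linalg.norm(p-q)
print("BTN",tri((419.8-.4,202.7-.4),(403.8,261.3)))
# cover rib top in both views
print("rib",[onz("top",*C(*p),.042) for p in((92,318),(178,345))],onz("top",*C(127,338),.042))
E
python3 m.py
```

```text
top cover ((457.67974853515625, 294.9935607910156), (93.78622436523438, 132.0216522216797), 73.69916534423828) [[381.1605 268.5135]
 [507.875  231.4576]
 [534.199  321.4737]
 [407.4845 358.5296]]
side cover ((458.70404052734375, 298.2331848144531), (104.95491790771484, 122.06551361083984), 72.91634368896484) [[384.9481 266.0006]
 [501.6277 230.1418]
 [532.46   330.4657]
 [415.7804 366.3246]]
hole top [0.5846 0.0065 0.089 ] side [0.5865 0.0056 0.089 ]
guard [0.6396 0.0525 0.089 ]
guard [ 0.6254 -0.1026  0.089 ]
guard [ 0.5178 -0.087   0.089 ]
guard [0.5381 0.0613 0.089 ]
guard s [0.5434 0.0617 0.089 ]
guard s [0.6362 0.0503 0.089 ]
guard s [ 0.6215 -0.1003  0.089 ]
guard s [ 0.5234 -0.0852  0.089 ]
lip [0.3988 0.079  0.0375]
lip [ 0.389  -0.028   0.0375]
lip [ 0.3551 -0.0242  0.0375]
lip [0.3661 0.0841 0.0375]
lip s [0.3957 0.0781 0.0375]
lip s [ 0.3923 -0.0256  0.0375]
lip s [ 0.3582 -0.0277  0.0375]
lip s [0.3703 0.0796 0.0375]
knob [0.5948 0.0264 0.0785]
knob [ 0.5742 -0.0168  0.0785]
top 6 [0.4917 0.0453]
top 6 [0.4882 0.0173]
top 6 [ 0.4857 -0.0106]
top 5 [0.466  0.0474]
top 8 [0.4632 0.02  ]
top 6 [ 0.4602 -0.0073]
top 9 [0.4405 0.0514]
top 6 [0.437  0.0236]
top 6 [ 0.434 -0.005]
top 7 [0.4144 0.054 ]
top 6 [0.4119 0.0258]
top 6 [ 0.4081 -0.0028]
side 35 [0.4657 0.0721]
side 12 [0.4919 0.0432]
side 10 [0.4667 0.0469]
side 12 [0.4885 0.0161]
side 10 [0.4402 0.0492]
side 11 [0.4632 0.0184]
side 10 [ 0.486  -0.0111]
side 37 [0.4075 0.0322]
side 10 [0.4373 0.0213]
side 10 [ 0.4606 -0.0092]
side 11 [ 0.4343 -0.0063]
side 13 [ 0.4085 -0.0038]
top btn ((14.5, 13.0), 19.474441528320312) (405, 190) (0, 0, 30, 27)
side btn ((13.0, 12.5), 10.30786418914795) (390, 252) (4, 3, 20, 19)
BTN (array([ 0.473 , -0.3267,  0.0647]), np.float64(4.084451673574198e-05))
rib [array([0.4685, 0.3172, 0.042 ]), array([0.4517, 0.2605, 0.042 ])] [0.4557 0.2937 0.042 ]
```

```bash
cat > g.py <<'E'
# how far to a target tool pose, in the present tool axes (m, deg)
import sys,numpy as np
from scipy.spatial.transform import Rotation as R
from plant import sensors
np.set_printoptions(precision=4,suppress=True)
o=sensors.get_obs(); T=R.from_euler("xyz",o["orientation"],degrees=True)
a=list(map(float,sys.argv[1:]))
if a:
    G=R.from_euler("xyz",a[3:6],degrees=True)
    print("shift",T.inv().apply(np.array(a[:3])-o["tool_pos"]),"turn",(T.inv()*G).as_rotvec(degrees=True))
print(o["clock"],o["tool_pos"],o["orientation"],"F",o["force"],"M",o["moment"],"open",o["opening"],o["gripper_force"],"q",o["joint_pos"])
E
python3 -m pendant '[[1,[0.3,0.22,0.07],[0,0,82.5]],[1,[0.3,0.22,0.07],[0,0,82.5]],[1,[0.3,0.22,0.07],[0,0,82.5]],[1,[0.3,0.22,0.07],[0,0,82.5]],[1,[0.3,0.22,0.07],[0,0,82.5]],[1,[0.3,0.22,0.07],[0,0,82.5]],[1,[0.3,0.22,0.07],[0,0,82.5]],[1,[0.3,0.22,0.07],[0,0,82.5]],[1,[0.3,0.22,0.07],[0,0,82.5]],[1,[0.3,0.22,0.07],[0,0,82.5]]]'
python3 g.py .458 .296 .07 180 0 -106.3
```

```text
clock: 0.93
tool_pos: [0.4586, 0.2897, 0.1184]
orientation: [179.9, -0.2, -96.0]
force: [0.2, 0.2, -0.3]
opening: 0.0872
gripper_force: 0.0
shift [-0.0064  0.0011  0.0484] turn [ 0.1149 -0.1861 10.329 ]
0.9333 [0.4586 0.2897 0.1184] [179.869   -0.1748 -95.9708] F [ 0.1653  0.2197 -0.2526] M [ 0.109   0.02   -0.0328] open 0.08718316788939758 0.0 q [ 52.9711  11.6863 -21.6809  -0.0263 -56.8501 -58.9276]
```

```bash
python3 -m pendant '[[1,[-0.001,0,0.048],[0,0,10.9]],[1,[-0.001,0,0.048],[0,0,10.9]],[1,[-0.001,0,0.048],[0,0,10.9]],[1,[-0.001,0,0.048],[0,0,10.9]],[1,[-0.001,0,0.048],[0,0,10.9]]]'
python3 g.py .458 .296 .016 180 0 -106.3
python3 - <<'E'
from h import *
t=viewer.snapshot("top")[:,:,::-1];s=viewer.snapshot("side")[:,:,::-1]
f=lambda a:cv2.resize(a,(396,420),interpolation=2)
cv2.imwrite('pics/a.png',np.hstack([f(t[150:250,155:250]),f(s[120:220,210:305])]))
E
```

```text
clock: 1.35
tool_pos: [0.4586, 0.2972, 0.0731]
orientation: [-180.0, 0.1, -106.1]
force: [-0.6, -0.0, -0.0]
opening: 0.0878
gripper_force: 0.0
shift [0.0013 0.0003 0.0571] turn [-0.0459  0.0564  0.195 ]
1.35 [0.4586 0.2972 0.0731] [-179.954     0.0563 -106.105 ] F [-0.5922 -0.0001 -0.0264] M [ 0.1521 -0.0861  0.0011] open 0.08776647089230973 0.0 q [ 53.5139  14.645  -24.6197   0.0304 -50.6664 -69.6382]
```

View pics/a.png

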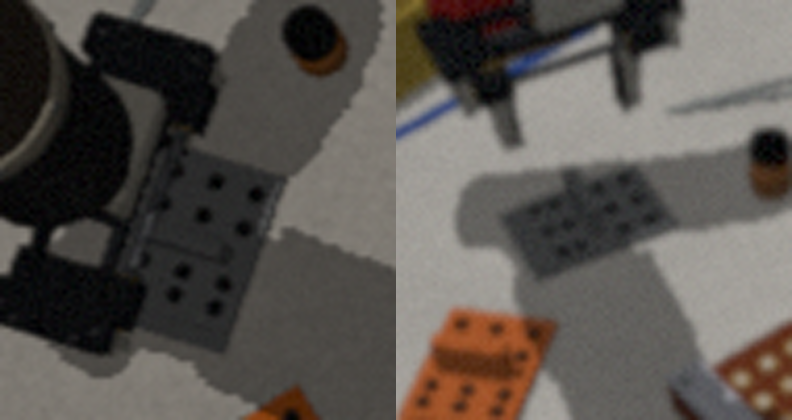

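The view shows the open fingers straddling the rib in both views. In the side view the fingertips are at crop (512,143) and (628,105) above the rib at (572,180). I'll check the alignment by projection, then descend.

```bash
python3 - <<'E'
from h import *
print(proj("side",[.4586,.2972,.073]),proj("side",[.458,.296,.042]),"seen tips mid 252,149; rib top centre ~", 210+(575-396)*95/396,120+180*100/420)
E
python3 -m pendant '[[1,[0.0013,0,0.03],[0,0,0]],[1,[0.0013,0,0.045],[0,0,0]],[1,[0.0013,0,0.058],[0,0,0]],[1,[0.0013,0,0.058],[0,0,0]],[1,[0.0013,0,0.058],[0,0,0]]]'
python3 g.py .458 .296 .016 180 0 -106.3
```

```text
[252.68109317 157.03285561] [254.0158735  164.02766378] seen tips mid 252,149; rib top centre ~ 252.9419191919192 162.85714285714286
clock: 1.87
tool_pos: [0.4577, 0.2955, 0.0146]
orientation: [-180.0, -0.0, -106.2]
force: [-0.7, 0.4, 0.7]
opening: 0.0878
gripper_force: 0.0
shift [-0.0005 -0.0001 -0.0014] turn [-0.008  -0.0123  0.0893]
1.8667 [0.4577 0.2955 0.0146] [-179.992    -0.0123 -106.2107] F [-0.7129  0.3821  0.6706] M [ 0.0487 -0.0895  0.049 ] open 0.08780228805449095 0.0 q [ 53.4661  18.8148 -28.2253   0.0173 -42.9687 -69.6894]
```

```bash
python3 -m pendant '[[-1,[0,0,-0.001],[0,0,0]],[-1,[0,0,-0.001],[0,0,0]],[-1,[0,0,-0.001],[0,0,0]],[-1,[0,0,-0.001],[0,0,0]],[-1,[0,0,-0.001],[0,0,0]],[-1,[0,0,-0.001],[0,0,0]],[-1,[0,0,-0.001],[0,0,0]],[-1,[0,0,-0.001],[0,0,0]]]' && python3 -m pendant '[[-1,[0,0,-0.001],[0,0,0]],[-1,[0,0,-0.001],[0,0,0]],[-1,[0,0,-0.001],[0,0,0]],[-1,[0,0,-0.001],[0,0,0]],[-1,[0,0,-0.001],[0,0,0]]]'; python3 g.py
```

```text
clock: 2.53
tool_pos: [0.4577, 0.2952, 0.0152]
orientation: [180.0, -0.0, -106.3]
force: [0.1, -0.6, 0.1]
opening: 0.0396
gripper_force: 0.0
clock: 2.95
tool_pos: [0.4576, 0.2952, 0.0161]
orientation: [180.0, -0.0, -106.3]
force: [-0.0, -0.6, 0.2]
opening: 0.0064
gripper_force: 0.0
2.95 [0.4576 0.2952 0.0161] [ 179.9984   -0.0033 -106.2862] F [-0.0283 -0.5719  0.2255] M [ 0.0381 -0.0513 -0.0201] open 0.006354484447757546 0.0 q [ 53.4461  18.6729 -28.1644  -0.0004 -43.1664 -69.732 ]
```

The fingers closed to 6 mm with no grip force, so they missed the rib. I'll look before doing anything else.

```bash
python3 - <<'E'
from h import *
t=viewer.snapshot("top")[:,:,::-1];s=viewer.snapshot("side")[:,:,::-1]
f=lambda a:cv2.resize(a,(396,420),interpolation=2)
cv2.imwrite('pics/b.png',np.hstack([f(t[150:250,155:250]),f(s[120:220,210:305])]))
E
```

```text
(no output)
```

View pics/b.png

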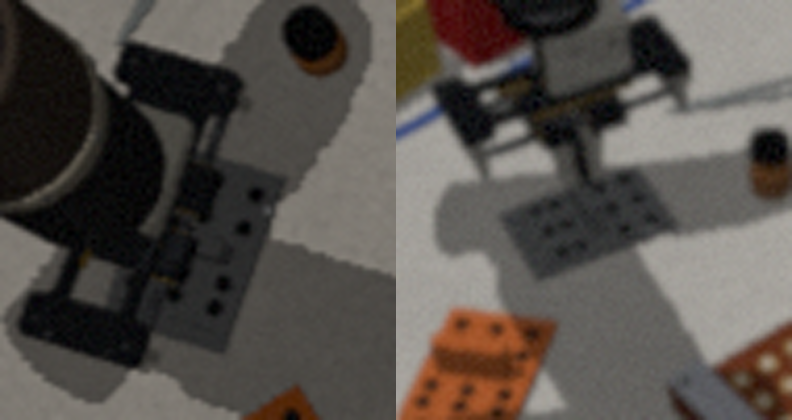

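```bash
python3 - <<'E'
from h import *
o=sensors.get_obs();p=o["tool_pos"]
T=lambda uv:((uv[0]-155)*396/95,(uv[1]-150)*4.2)
S=lambda uv:((uv[0]-210)*396/95+396,(uv[1]-120)*4.2)
for z in(0,.019,.066,.12):
    q=p+[0,0,z]; print(z,"topcrop",np.round(T(proj("top",q))),"sidecrop",np.round(S(proj("side",q))))
r=np.deg2rad(-16.3);X=np.array([np.cos(r),np.sin(r),0]);Y=np.array([-X[1],X[0],0])
for y in(-.03,0,.03):
    q=np.array([.458,.296,.042])+Y*y; print("rib",y,np.round(T(proj("top",q))),np.round(S(proj("side",q))))
E
```

```text
0 topcrop [189. 241.] sidecrop [584. 208.]
0.019 topcrop [182. 236.] sidecrop [581. 192.]
0.066 topcrop [163. 223.] sidecrop [573. 149.]
0.12 topcrop [139. 206.] sidecrop [563.  96.]
rib -0.03 [219. 247.] [593. 206.]
rib 0 [178. 234.] [579. 185.]
rib 0.03 [137. 221.] [566. 165.]
```

```bash
python3 -m pendant '[[-1,[0,0,0],[0,0,0]],[-1,[0,0,0],[0,0,0]],[-1,[0,0,0],[0,0,0]]]'; python3 g.py
```

```text
clock: 3.3
tool_pos: [0.4577, 0.2953, 0.0162]
orientation: [-180.0, 0.0, -106.3]
force: [1.3, 0.1, 0.3]
opening: 0.0006
gripper_force: 0.0
3.3 [0.4577 0.2953 0.0162] [-179.9981    0.0045 -106.2843] F [1.3438 0.0604 0.2893] M [ 0.084  -0.0566 -0.0223] open 0.0005738806882637703 0.0 q [ 53.4468  18.6684 -28.1622   0.0003 -43.1646 -69.7313]
```

The fingers shut fully without contact. In the side view the tips end about 28 mm above where the reported TCP projects, so they may be closing above the rib. I'll open and probe downward gently, watching the force.

```bash
python3 -m pendant '[[1,[0,0,-0.01],[0,0,0]],[1,[0,0,-0.01],[0,0,0]],[1,[0,0,-0.01],[0,0,0]],[1,[0,0,-0.01],[0,0,0]],[1,[0,0,-0.01],[0,0,0]],[1,[0,0,-0.01],[0,0,0]],[1,[0,0,-0.01],[0,0,0]],[1,[0,0,-0.01],[0,0,0]]]' 
python3 -m pendant '[[1,[0,0,0.004],[0,0,0]],[1,[0,0,0.008],[0,0,0]],[1,[0,0,0.012],[0,0,0]],[1,[0,0,0.012],[0,0,0]]]'
python3 -m pendant '[[1,[0,0,0.002],[0,0,0]],[1,[0,0,0.004],[0,0,0]],[1,[0,0,0.004],[0,0,0]]]'; python3 g.py
python3 - <<'E'
from h import *
t=viewer.snapshot("top")[:,:,::-1];s=viewer.snapshot("side")[:,:,::-1]
f=lambda a:cv2.resize(a,(400,560),interpolation=2)
cv2.imwrite('pics/c.png',np.hstack([f(t[165:235,170:220]),f(s[120:190,230:280])]))
E
```

```text
clock: 3.97
tool_pos: [0.4576, 0.2952, 0.026]
orientation: [180.0, -0.0, -106.3]
force: [0.9, 0.3, 0.1]
opening: 0.048
gripper_force: 0.0
clock: 4.3
tool_pos: [0.4571, 0.2947, 0.013]
orientation: [180.0, -0.1, -106.3]
force: [-0.0, 0.1, -0.7]
opening: 0.0751
gripper_force: 0.0
clock: 4.55
tool_pos: [0.4575, 0.2951, 0.0097]
orientation: [180.0, -0.0, -106.3]
force: [-0.2, -0.5, 0.1]
opening: 0.0871
gripper_force: 0.0
4.55 [0.4575 0.2951 0.0097] [ 179.9847   -0.0293 -106.2931] F [-0.1945 -0.5155  0.0984] M [ 0.0889 -0.0854 -0.0555] open 0.08706366386616612 0.0 q [ 53.4456  19.1808 -28.5044  -0.0062 -42.3476 -69.7341]
```

View pics/c.png

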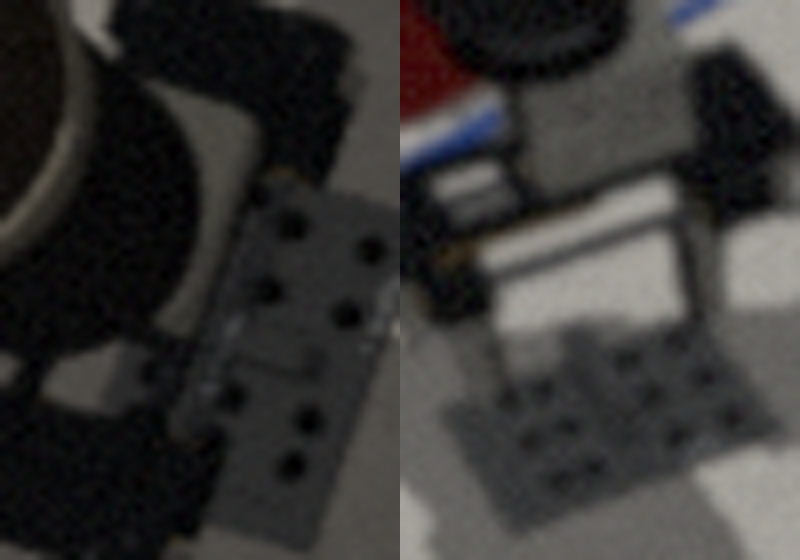

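```bash
python3 - <<'E'
from h import *
for z in(.01,.025,.04):
    a=onz("side",243.1,168.75,z);b=onz("side",268.75,160,z);print(z,a,b,(a+b)/2,np.linalg.norm(a-b))
E
python3 -m pendant '[[1,[0,0,0.002],[0,0,0]],[1,[0,0,0.004],[0,0,0]],[1,[0,0,0.004],[0,0,0]]]'
python3 -m pendant '[[1,[0,0,0.001],[0,0,0]],[1,[0,0,0.002],[0,0,0]],[1,[0,0,0.002],[0,0,0]]]'
```

```text
0.01 [0.43434266 0.33639448 0.01      ] [0.5299857  0.30608652 0.01      ] [0.48216418 0.3212405  0.01      ] 0.10033026892970033
0.025 [0.42572617 0.32124801 0.025     ] [0.51973269 0.29145864 0.025     ] [0.47272943 0.30635333 0.025     ] 0.09861355135775374
0.04 [0.41710968 0.30610154 0.04      ] [0.50947969 0.27683076 0.04      ] [0.46329469 0.29146615 0.04      ] 0.09689683378580725
clock: 4.9
tool_pos: [0.4575, 0.295, 0.0058]
orientation: [180.0, -0.0, -106.3]
force: [-0.1, -0.1, -0.0]
opening: 0.0875
gripper_force: 0.0
clock: 5.15
tool_pos: [0.4576, 0.2951, 0.004]
orientation: [180.0, -0.0, -106.3]
force: [-0.2, -0.0, -0.5]
opening: 0.0877
gripper_force: 0.0
```

No contact at a reported z of 4 mm, below the plate top at 8 mm. So the fingertips really are about 25–30 mm higher than reported. I'll keep probing down to contact.

```bash
python3 -m pendant '[[1,[0,0,0.004],[0,0,0]],[1,[0,0,0.008],[0,0,0]],[1,[0,0,0.012],[0,0,0]],[1,[0,0,0.012],[0,0,0]]]'
python3 -m pendant '[[1,[0,0,0.002],[0,0,0]],[1,[0,0,0.004],[0,0,0]],[1,[0,0,0.004],[0,0,0]]]'

```

```text
clock: 5.48
tool_pos: [0.4572, 0.2947, -0.0089]
orientation: [180.0, -0.1, -106.3]
force: [0.1, 0.2, 0.8]
opening: 0.0878
gripper_force: 0.0
clock: 5.73
tool_pos: [0.4575, 0.2951, -0.0122]
orientation: [180.0, -0.0, -106.3]
force: [-0.0, -0.1, -0.1]
opening: 0.0878
gripper_force: 0.0
```

```bash
python3 -m pendant '[[1,[0,0,0.002],[0,0,0]],[1,[0,0,0.004],[0,0,0]],[1,[0,0,0.004],[0,0,0]]]'
python3 -m pendant '[[1,[0,0,0.001],[0,0,0]],[1,[0,0,0.003],[0,0,0]],[1,[0,0,0.003],[0,0,0]]]'

```

```text
clock: 5.98
tool_pos: [0.4575, 0.2951, -0.0162]
orientation: [180.0, -0.0, -106.3]
force: [-1.0, -0.4, 0.5]
opening: 0.0878
gripper_force: 0.0
clock: 6.23
tool_pos: [0.4575, 0.2951, -0.0192]
orientation: [180.0, -0.0, -106.3]
force: [0.3, -0.9, -0.3]
opening: 0.0879
gripper_force: 0.0
```

```bash
python3 -m pendant '[[1,[0,0,0.001],[0,0,0]],[1,[0,0,0.003],[0,0,0]],[1,[0,0,0.003],[0,0,0]]]'
python3 -m pendant '[[1,[0,0,0.001],[0,0,0]],[1,[0,0,0.002],[0,0,0]],[1,[0,0,0.002],[0,0,0]]]'
```

```text
clock: 6.48
tool_pos: [0.4575, 0.2951, -0.0222]
orientation: [180.0, -0.0, -106.3]
force: [-0.5, 0.5, 0.0]
opening: 0.0877
gripper_force: 0.0
clock: 6.73
tool_pos: [0.4576, 0.2952, -0.024]
orientation: [180.0, -0.0, -106.3]
force: [0.1, -0.7, 1.1]
opening: 0.0874
gripper_force: 0.0
```

Light contact (1.1 N) at a reported z of -0.024, where the plate top is at +0.008. So true tip height ≈ reported + 0.032. I'll back off 6 mm and grip.

```bash
python3 -m pendant '[[-1,[0,0,-0.006],[0,0,0]],[-1,[0,0,-0.006],[0,0,0]],[-1,[0,0,-0.006],[0,0,0]],[-1,[0,0,-0.006],[0,0,0]],[-1,[0,0,-0.006],[0,0,0]],[-1,[0,0,-0.006],[0,0,0]],[-1,[0,0,-0.006],[0,0,0]],[-1,[0,0,-0.006],[0,0,0]],[-1,[0,0,-0.006],[0,0,0]],[-1,[0,0,-0.006],[0,0,0]]]' && python3 -m pendant '[[-1,[0,0,0],[0,0,0]],[-1,[0,0,0],[0,0,0]],[-1,[0,0,0],[0,0,0]]]'; python3 g.py
```

```text
clock: 7.57
tool_pos: [0.4576, 0.2952, -0.0179]
orientation: [180.0, -0.0, -106.3]
force: [0.2, -0.0, 0.1]
opening: 0.0263
gripper_force: 0.0
clock: 7.82
tool_pos: [0.4576, 0.2953, -0.0179]
orientation: [180.0, -0.0, -106.3]
force: [0.7, 0.3, -0.2]
opening: 0.0135
gripper_force: 30.0
7.8167 [ 0.4576  0.2953 -0.0179] [ 179.9986   -0.0015 -106.2868] F [ 0.6787  0.2845 -0.174 ] M [ 0.0811 -0.0364 -0.0337] open 0.013493225788229504 29.99970316886902 q [ 53.4482  21.4706 -29.8794  -0.0013 -38.6519 -69.7341]
```

Gripped: opening 13.5 mm, 30 N. Lifting.

```bash
cat > c.py <<'E'
# c.py tipx tipheight tilt(deg) [y] : TCP pose to put the tongue tip at jig x (mm), height over deck (mm)
import sys,numpy as np
from scipy.spatial.transform import Rotation as R
from plant import sensors
np.set_printoptions(precision=4,suppress=True)
B=.032; H=.0141; YAW=-6.3; J=np.array([.4465,.0212,0])
tx,th,ti=map(float,sys.argv[1:4]); Rj=R.from_euler("z",YAW,degrees=True)
Rc=Rj*R.from_euler("y",-ti,degrees=True)
org=J+Rj.apply([tx/1e3,0,.022+th/1e3])+Rc.apply([.065,0,0])
G=Rc*R.from_euler("xyz",[180,0,-90],degrees=True)
down=G.apply([0,0,1])
o=sensors.get_obs(); T=R.from_euler("xyz",o["orientation"],degrees=True)
for n,p in(("A",org-down*H+down*B),("B",org-down*H-[0,0,B])):
    print(n,p,"shift",T.inv().apply(p-o["tool_pos"]),"turn",(T.inv()*G).as_rotvec(degrees=True))
print(o["clock"],o["tool_pos"],o["orientation"],"F",o["force"],"M",o["moment"],o["opening"],o["gripper_force"])
E
python3 -m pendant '[[-1,[0,0,-0.02],[0,0,0]],[-1,[0,0,-0.06],[0,0,0]],[-1,[0,0,-0.1],[0,0,0]],[-1,[0,0,-0.12],[0,0,0]],[-1,[0,0,-0.12],[0,0,0]],[-1,[0,0,-0.12],[0,0,0]]]'
python3 c.py -50 80 0; python3 c.py -50 80 12
```

```text
clock: 8.32
tool_pos: [0.4578, 0.2957, 0.1031]
orientation: [-180.0, 0.1, -106.3]
force: [-0.9, -0.2, -3.6]
opening: 0.014
gripper_force: 30.0
A [0.4614 0.0196 0.0841] shift [ 0.2641 -0.081   0.0184] turn [ -0.0395   0.1396 -10.0002]
B [0.4614 0.0196 0.0841] shift [ 0.2641 -0.081   0.0184] turn [ -0.0395   0.1396 -10.0002]
8.3167 [0.4578 0.2957 0.1031] [-179.9728    0.1423 -106.3002] F [-0.9048 -0.1581 -3.578 ] M [ 0.0161  0.022  -0.014 ] 0.013990932080332447 29.999119341373444
A [0.4637 0.0193 0.098 ] shift [ 0.2636 -0.0832  0.0045] turn [11.9299 -0.9081 -9.9781]
B [0.4571 0.02   0.0973] shift [ 0.2648 -0.0767  0.0052] turn [11.9299 -0.9081 -9.9781]
8.3167 [0.4578 0.2957 0.1031] [-179.9728    0.1423 -106.3002] F [-0.9048 -0.1581 -3.578 ] M [ 0.0161  0.022  -0.014 ] 0.013990932080332447 29.999119341373444
```

```bash
python3 -m pendant '[[-1,[0.03,-0.009,0],[0,0,-1]],[-1,[0.07,-0.021,0],[0,0,-3]],[-1,[0.11,-0.033,0.001],[2,0,-5]],[-1,[0.15,-0.045,0.002],[4,-0.3,-7]],[-1,[0.19,-0.057,0.003],[6,-0.5,-9]],[-1,[0.23,-0.07,0.004],[9,-0.7,-10]],[-1,[0.255,-0.078,0.005],[11,-0.9,-10]],[-1,[0.264,-0.08,0.005],[12,-0.9,-10]],[-1,[0.264,-0.08,0.005],[12,-0.9,-10]],[-1,[0.264,-0.08,0.005],[12,-0.9,-10]]]' && python3 -m pendant '[[-1,[0,0,0],[0,0,0]]]'
python3 c.py -50 80 12
python3 - <<'E'
from h import *
t=viewer.snapshot("top")[:,:,::-1];s=viewer.snapshot("side")[:,:,::-1]
cv2.imwrite("pics/t1.png",t);cv2.imwrite("pics/s1.png",s)
f=lambda a:cv2.resize(a,(400,400),interpolation=2)
cv2.imwrite('pics/d.png',np.hstack([f(t[135:255,240:360]),f(s[130:250,250:370])]))
E
```

```text
clock: 9.15
tool_pos: [0.4591, 0.0184, 0.096]
orientation: [-168.1, -0.2, -96.3]
force: [0.6, 0.3, -2.5]
opening: 0.0135
gripper_force: 30.0
clock: 9.23
tool_pos: [0.4604, 0.0197, 0.0966]
orientation: [-168.1, -0.2, -96.3]
force: [-0.8, 0.3, -2.3]
opening: 0.0141
gripper_force: 30.0
A [0.4637 0.0193 0.098 ] shift [ 0.     -0.0036 -0.0007] turn [ 0.0528 -0.1655  0.0755]
B [0.4571 0.02   0.0973] shift [ 0.      0.0031 -0.0014] turn [ 0.0528 -0.1655  0.0755]
9.2333 [0.4604 0.0197 0.0966] [-168.0528   -0.1776  -96.2604] F [-0.8018  0.291  -2.2995] M [0.2147 0.7731 0.0628] 0.014070388201809036 29.99943494796753
```

View pics/d.png

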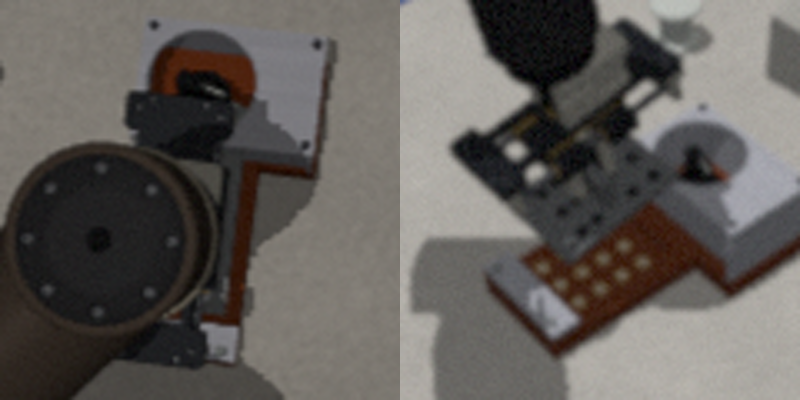

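The view shows the cover held tilted, with its tongue corner (-y side) at side-crop (572,262) and its far -y corner at (685,180). I'll compare that with the two offset hypotheses.

```bash
python3 - <<'E'
from h import *
from scipy.spatial.transform import Rotation as R
s=cv2.imread("pics/s1.png")
J=np.array([.4465,.0212,0]);Rj=R.from_euler("z",-6.3,degrees=True);Rc=Rj*R.from_euler("y",-12,degrees=True)
for n,tx,th in(("A",-53.6,79.3),("B",-46.9,78.6)):
    tip=J+Rj.apply([tx/1e3,0,.022+th/1e3])
    for c in((0,-.045,0),(0,.045,.005),(.13,-.045,.008),(.13,-.045,0),(.014,-.045,.008),(.072,-.03,.042),(.065,-.0,.042)):
        q=proj("side",tip+Rc.apply(c));print(n,c,(q-[250,130])/.3+[400,0])
E
```

```text
A (0, -0.045, 0) [567.94817421 264.98283719]
A (0, 0.045, 0.005) [506.42432232 204.99800293]
A (0.13, -0.045, 0.008) [677.69690536 171.64943983]
A (0.13, -0.045, 0) [678.92379353 177.10113983]
A (0.014, -0.045, 0.008) [578.37849094 250.11223436]
A (0.072, -0.03, 0.042) [611.0379582  177.71335495]
A (0.065, -0.0, 0.042) [583.51858129 164.09332618]
B (0, -0.045, 0) [574.08074122 261.83345281]
B (0, 0.045, 0.005) [512.4995183  202.15824785]
B (0.13, -0.045, 0.008) [683.33077222 168.87095264]
B (0.13, -0.045, 0) [684.52061226 174.32222998]
B (0.014, -0.045, 0.008) [584.49367031 247.00217834]
B (0.072, -0.03, 0.042) [617.07180314 174.82360016]
B (0.065, -0.0, 0.042) [589.5590825  161.28519457]
```

The observation fits B (a pure height offset), with the tip at jig x of about -48. Lowering now.

```bash
python3 c.py -48 10 12 | grep B
```

```text
B [0.4591 0.0198 0.0273] shift [0.0004 0.016  0.0677] turn [ 0.0277 -0.1468  0.1097]
```

```bash
python3 -m pendant '[[-1,[0,0.005,0.02],[0,0,0]],[-1,[0,0.01,0.042],[0,0,0]],[-1,[0,0.014,0.06],[0,0,0]],[-1,[0,0.016,0.068],[0,0,0]],[-1,[0,0.016,0.068],[0,0,0]],[-1,[0,0.016,0.068],[0,0,0]]]'; python3 c.py -48 4 12
python3 -m pendant '[[-1,[0,0.0006,0.003],[0,0,0]],[-1,[0,0.0012,0.006],[0,0,0]],[-1,[0,0.0012,0.006],[0,0,0]]]'; python3 c.py -48 0 12
```

```text
clock: 9.83
tool_pos: [0.4601, 0.0207, 0.0273]
orientation: [-168.0, -0.2, -96.2]
force: [-2.3, 2.0, 5.8]
opening: 0.0156
gripper_force: 30.1
A [0.4657 0.0191 0.022 ] shift [ 0.001  -0.0044  0.0064] turn [-0.0329 -0.1261  0.1584]
B [0.4591 0.0198 0.0213] shift [0.001  0.0022 0.0057] turn [-0.0329 -0.1261  0.1584]
9.8333 [0.4601 0.0207 0.0273] [-167.9673   -0.1563  -96.1714] F [-2.2895  2.0409  5.7508] M [0.8635 1.8576 0.055 ] 0.015591044712033231 30.13635146431625
clock: 10.08
tool_pos: [0.4625, 0.0219, 0.0228]
orientation: [-167.8, -0.0, -96.1]
force: [2.5, -1.2, 12.7]
opening: 0.0165
gripper_force: 31.7
A [0.4657 0.0191 0.018 ] shift [ 0.0024 -0.0024  0.0054] turn [-0.2471  0.0052  0.195 ]
B [0.4591 0.0198 0.0173] shift [0.0024 0.0042 0.0047] turn [-0.2471  0.0052  0.195 ]
10.0833 [0.4625 0.0219 0.0228] [-167.753    -0.0359  -96.1082] F [ 2.527  -1.2092 12.7362] M [-0.3671 -0.1334 -0.0147] 0.016544468587719168 31.700060041621327
```

Contact (about 13 N) came earlier than expected and pushed the tool 3 mm toward +x. I'll ease up slightly and look.

```bash
python3 -m pendant '[[-1,[0,-0.0012,-0.004],[0,0,0]],[-1,[0,-0.0012,-0.004],[0,0,0]],[-1,[0,-0.0012,-0.004],[0,0,0]]]'; python3 c.py -48 4 12|tail -2
python3 - <<'E'
from h import *
s=viewer.snapshot("side")[:,:,::-1];cv2.imwrite("pics/s2.png",s)
cv2.imwrite('pics/e.png',cv2.resize(s[155:240,265:378],(798,600),interpolation=2))
E
```

```text
clock: 10.33
tool_pos: [0.4612, 0.021, 0.0262]
orientation: [-167.9, -0.1, -96.2]
force: [3.0, -1.7, 5.4]
opening: 0.0155
gripper_force: 29.3
B [0.4591 0.0198 0.0213] shift [0.0014 0.003  0.0044] turn [-0.1366 -0.0476  0.1377]
10.3333 [0.4612 0.021  0.0262] [-167.8634   -0.0754  -96.1753] F [ 3.0295 -1.701   5.4347] M [-0.2194 -0.4363 -0.1011] 0.015523818962558895 29.340432439930737
```

View pics/e.png

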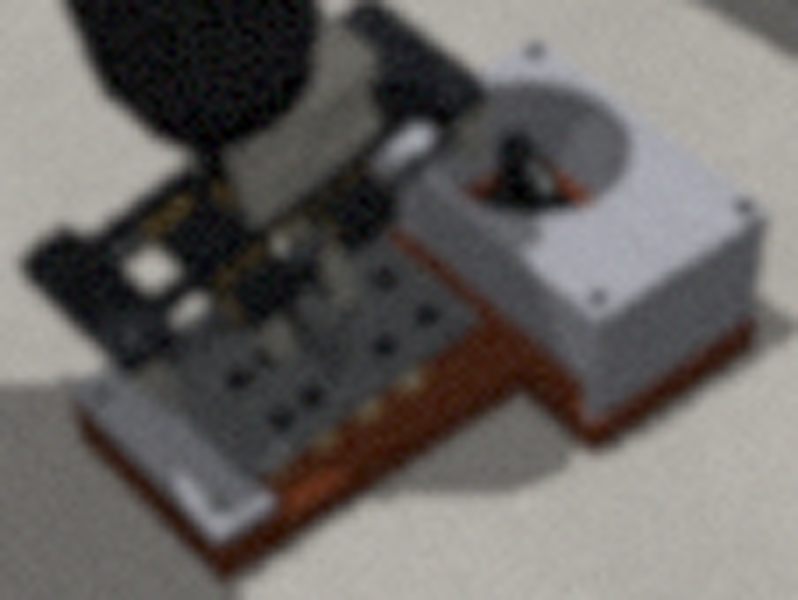

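The view shows the cover over the deck. Its tongue corner is at crop (265,470), right by the lip's inner edge, and its far -y corner is at (478,325). I'll intersect those rays with the cover's side plane.

```bash
python3 - <<'E'
from h import *
from scipy.spatial.transform import Rotation as R
J=np.array([.4465,.0212,0]);Rj=R.from_euler("z",-6.3,degrees=True)
def onside(u,v,y):
    c,d=ray("side",u,v);c=Rj.inv().apply(c-J);d=Rj.inv().apply(d);return c+d*(y-c[1])/d[1]
S=lambda a,b:(265+a/7.06-.4,155+b/7.06-.4)
for n,p,y in(("tongue",(265,470),-.045),("far",(478,325),-.045),("lipedge top -y corner",(275,498),-.054)):
  print(n,onside(*S(*p),y)*1e3)
s=lambda x,y,z:(proj("side",J+Rj.apply(np.array([x,y,z])/1e3))-[264.6,154.6])*7.06
print("lip corner pred",s(-55,-54,37.5),s(-55,-50,37.5),"deck edge",s(0,-55,22),"pads?",s(3,-29,23))
for tx,th in((-46,6),(-50,6),(-54,6),(-54,15.5),(-50,10),(-48,6)): print(tx,th,s(tx,-45,22+th),s(tx+127,-45,22+th+27))
E
```

```text
tongue [-50.21144333 -45.          45.84790838]
far [ 69.86492898 -45.          54.04188859]
lipedge top -y corner [-52.23263189 -54.          37.02275426]
lip corner pred [269.83182977 500.52103739] [264.11314711 494.93693961] deck edge [371.52896854 461.86220931] pads? [339.81579657 422.76061136]
-46 6 [274.4828834  491.61806041] [496.91097294 311.82863514]
-50 6 [267.16994086 496.21632326] [490.14939162 316.02066612]
-54 6 [259.83447785 500.82874664] [483.36761418 320.22521826]
-54 15.5 [258.84548291 486.83014474] [483.78019095 305.54211642]
-50 10 [266.77512391 490.34051632] [490.33966802 309.85859443]
-48 6 [270.8292207  493.91542585] [493.53270115 313.92308898]
```

The tongue had landed on the lip's top, and the cover rotated slightly in the grip. The lip really sits about 2 mm further +x, and model A fits. I'll lift, shift toward +x and retry.

```bash
sed -i 's/J=np.array(\[.4465/J=np.array([.4487/' c.py
python3 -m pendant '[[-1,[0,-0.001,-0.008],[0,0,0]],[-1,[0,-0.004,-0.018],[0,0,0]],[-1,[0,-0.004,-0.018],[0,0,0]],[-1,[0,-0.004,-0.018],[0,0,0]]]'; python3 c.py -47 22 12
python3 - <<'E'
from h import *
cv2.imwrite("pics/s3.png",viewer.snapshot("side")[:,:,::-1])
E
```

```text
clock: 10.72
tool_pos: [0.4598, 0.0199, 0.0437]
orientation: [-168.0, -0.1, -96.2]
force: [-0.0, 0.5, -2.9]
opening: 0.0139
gripper_force: 30.0
A [0.4689 0.019  0.04  ] shift [-0.     -0.0081  0.0055] turn [-0.039  -0.1077  0.0795]
B [0.4623 0.0197 0.0393] shift [-0.     -0.0015  0.0048] turn [-0.039  -0.1077  0.0795]
10.7167 [0.4598 0.0199 0.0437] [-167.9611   -0.1218  -96.2447] F [-0.0478  0.463  -2.9261] M [0.1412 0.8062 0.0259] 0.013926305238844954 29.955850839614868
```

```bash
python3 -m pendant '[[-1,[0,-0.004,0.002],[0,0,0]],[-1,[0,-0.008,0.0055],[0,0,0]],[-1,[0,-0.007,0.01],[0,0,0]],[-1,[0,-0.006,0.015],[0,0,0]],[-1,[0,-0.005,0.019],[0,0,0]],[-1,[0,-0.005,0.019],[0,0,0]],[-1,[0,-0.005,0.019],[0,0,0]]]'; python3 c.py -47 3 12
python3 -m pendant '[[-1,[0,0.0006,0.003],[0,0,0]],[-1,[0,0.0008,0.004],[0,0,0]],[-1,[0,0.0008,0.004],[0,0,0]]]'; python3 c.py -47 0 12
```

```text
clock: 11.35
tool_pos: [0.4677, 0.0179, 0.0256]
orientation: [-168.1, -0.2, -96.3]
force: [0.0, 0.2, -3.1]
opening: 0.014
gripper_force: 30.0
A [0.4689 0.019  0.021 ] shift [-0.0012 -0.0001  0.0047] turn [ 0.0507 -0.1998  0.0725]
B [0.4623 0.0197 0.0203] shift [-0.0013  0.0066  0.004 ] turn [ 0.0507 -0.1998  0.0725]
11.35 [0.4677 0.0179 0.0256] [-168.0507   -0.2105  -96.2706] F [ 0.0065  0.1791 -3.051 ] M [ 0.1596  0.8273 -0.0065] 0.01404949885096111 29.95588928461075
clock: 11.6
tool_pos: [0.4682, 0.0182, 0.022]
orientation: [-168.0, -0.2, -96.3]
force: [0.1, 0.4, -2.3]
opening: 0.0139
gripper_force: 30.0
A [0.4689 0.019  0.018 ] shift [-0.0008  0.0003  0.004 ] turn [-0.0102 -0.147   0.067 ]
B [0.4623 0.0197 0.0173] shift [-0.0008  0.0069  0.0033] turn [-0.0102 -0.147   0.067 ]
11.6 [0.4682 0.0182 0.022 ] [-167.9899   -0.1578  -96.265 ] F [ 0.1213  0.4275 -2.2886] M [0.1166 0.8129 0.0974] 0.013898164349164095 29.955882132053375
```

No contact now, at about 4 mm over the deck. Creeping down to touch it.

```bash
for i in 1; do python3 -m pendant '[[-1,[0,0.0002,0.001],[0,0,0]],[-1,[0,0.0005,0.0025],[0,0,0]],[-1,[0,0.0005,0.0025],[0,0,0]]]'; done; python3 -m pendant '[[-1,[0,0.0002,0.001],[0,0,0]],[-1,[0,0.0004,0.0018],[0,0,0]],[-1,[0,0.0004,0.0018],[0,0,0]]]'; python3 c.py -47 0 12|tail -1
```

```text
clock: 11.85
tool_pos: [0.4683, 0.0183, 0.0195]
orientation: [-168.0, -0.2, -96.3]
force: [0.4, 0.2, -2.4]
opening: 0.0139
gripper_force: 30.0
clock: 12.1
tool_pos: [0.4683, 0.0183, 0.0177]
orientation: [-168.0, -0.2, -96.3]
force: [0.6, -0.1, -3.2]
opening: 0.014
gripper_force: 30.0
12.1 [0.4683 0.0183 0.0177] [-167.9881   -0.1558  -96.2647] F [ 0.5627 -0.0606 -3.2271] M [0.235  0.8268 0.0247] 0.013981564810977438 29.95588481426239
```

```bash
python3 -m pendant '[[-1,[0,0.0002,0.001],[0,0,0]],[-1,[0,0.0004,0.002],[0,0,0]],[-1,[0,0.0004,0.002],[0,0,0]]]'; python3 -m pendant '[[-1,[0,0.0002,0.001],[0,0,0]],[-1,[0,0.0004,0.002],[0,0,0]],[-1,[0,0.0004,0.002],[0,0,0]]]'; python3 c.py -47 0 12|tail -1
```

```text
clock: 12.35
tool_pos: [0.4692, 0.0185, 0.0164]
orientation: [-167.9, -0.1, -96.2]
force: [-1.7, -1.8, 7.6]
opening: 0.014
gripper_force: 30.2
clock: 12.6
tool_pos: [0.4701, 0.0189, 0.015]
orientation: [-167.8, -0.1, -96.2]
force: [0.1, -3.0, 11.7]
opening: 0.0141
gripper_force: 30.5
12.6 [0.4701 0.0189 0.015 ] [-167.8269   -0.0938  -96.2265] F [ 0.1497 -3.0339 11.7365] M [-1.004   0.2709 -0.1475] 0.014100529800886948 30.475929379463196
```

Deck contact found at a reported z of about 0.017, as expected. I'll ease up 4 mm (about 0.5 mm clear) and slide the tongue under the lip.

```bash
python3 -m pendant '[[-1,[0,-0.0008,-0.0039],[0,0,0]],[-1,[0,-0.0008,-0.0039],[0,0,0]],[-1,[0,0.0031,-0.0047],[0,0,0]],[-1,[0,0.007,-0.0056],[0,0,0]],[-1,[0,0.0107,-0.0064],[0,0,0]],[-1,[0,0.0107,-0.0064],[0,0,0]],[-1,[0,0.0107,-0.0064],[0,0,0]]]'; python3 c.py -64 0.5 12
```

```text
clock: 13.18
tool_pos: [0.4562, 0.0195, 0.0176]
orientation: [-168.0, -0.2, -96.2]
force: [-0.4, 0.1, -1.6]
opening: 0.0136
gripper_force: 29.9
A [0.452  0.0208 0.0185] shift [-0.0009  0.004  -0.0018] turn [ 0.0007 -0.1506  0.0954]
B [0.4454 0.0216 0.0178] shift [-0.0009  0.0107 -0.0025] turn [ 0.0007 -0.1506  0.0954]
13.1833 [0.4562 0.0195 0.0176] [-168.0008   -0.1672  -96.238 ] F [-0.4342  0.0931 -1.628 ] M [0.2444 0.824  0.0336] 0.013569485982825891 29.941048622131348
```

```bash
python3 -m pendant '[[-1,[0,0.002,-0.0005],[0,0,0]],[-1,[0,0.004,-0.0009],[0,0,0]],[-1,[0,0.004,-0.0009],[0,0,0]]]';python3 -m pendant '[[-1,[0,0.001,-0.0002],[0,0,0]],[-1,[0,0.002,-0.0004],[0,0,0]],[-1,[0,0.002,-0.0004],[0,0,0]]]'; python3 c.py -64 0.5 12
```

```text
clock: 13.43
tool_pos: [0.4526, 0.0199, 0.0182]
orientation: [-168.1, -0.1, -96.3]
force: [-0.7, -1.1, -3.4]
opening: 0.0139
gripper_force: 29.9
clock: 13.68
tool_pos: [0.4513, 0.0202, 0.0188]
orientation: [-168.1, -0.1, -96.3]
force: [0.2, 0.3, -3.0]
opening: 0.0146
gripper_force: 29.9
A [0.452  0.0208 0.0185] shift [-0.0007 -0.0006  0.0004] turn [ 0.1134 -0.1094  0.0624]
B [0.4454 0.0216 0.0178] shift [-0.0007  0.0061 -0.0003] turn [ 0.1134 -0.1094  0.0624]
13.6833 [0.4513 0.0202 0.0188] [-168.1134   -0.1199  -96.2615] F [ 0.1748  0.258  -3.0192] M [0.1495 0.8049 0.0536] 0.014571567311916405 29.941125512123108
```

```bash
python3 -m pendant '[[-1,[0,0.001,-0.0002],[0,0,0]],[-1,[0,0.002,-0.0004],[0,0,0]],[-1,[0,0.002,-0.0004],[0,0,0]]]'; python3 c.py -64 0.5 12|tail -1
```

```text
clock: 13.93
tool_pos: [0.4496, 0.0204, 0.0193]
orientation: [-168.2, -0.1, -96.3]
force: [-0.4, 0.4, -2.5]
opening: 0.0137
gripper_force: 29.9
13.9333 [0.4496 0.0204 0.0193] [-168.1774   -0.1037  -96.2594] F [-0.4161  0.3757 -2.5386] M [0.2032 0.8365 0.0234] 0.013732890913002296 29.941107630729675
```

```bash
python3 -m pendant '[[-1,[0,0.001,-0.0002],[0,0,0]],[-1,[0,0.002,-0.0004],[0,0,0]],[-1,[0,0.002,-0.0004],[0,0,0]]]'; python3 c.py -64 0.5 12|tail -1
```

```text
clock: 14.18
tool_pos: [0.4486, 0.0209, 0.02]
orientation: [-168.2, -0.1, -96.2]
force: [5.1, -3.7, -6.0]
opening: 0.014
gripper_force: 30.0
14.1833 [0.4486 0.0209 0.02  ] [-168.1959   -0.0653  -96.2337] F [ 5.1479 -3.7    -6.046 ] M [-0.9465 -1.1417 -0.0724] 0.013950093654133418 30.009723901748657
```

The wall and lip are touched (5 N), and the tip has risen about 2.5 mm. I'll back off 2 mm and go down 2.5 mm.

```bash
python3 -m pendant '[[-1,[0,-0.0014,0.0029],[0,0,0]],[-1,[0,-0.0014,0.0029],[0,0,0]],[-1,[0,-0.0014,0.0029],[0,0,0]]]'; python3 c.py -65 0 8;python3 c.py -65 0 4|head -1;python3 c.py -65 0 0|head -1
```

```text
clock: 14.43
tool_pos: [0.4505, 0.0206, 0.0174]
orientation: [-168.3, -0.1, -96.3]
force: [0.5, -0.6, -0.4]
opening: 0.0137
gripper_force: 30.0
A [0.4505 0.021  0.0133] shift [-0.0004  0.0008  0.004 ] turn [-3.7446 -0.0642  0.0619]
B [0.4461 0.0215 0.013 ] shift [-0.0004  0.0052  0.0034] turn [-3.7446 -0.0642  0.0619]
14.4333 [0.4505 0.0206 0.0174] [-168.2555   -0.0739  -96.25  ] F [ 0.5295 -0.6143 -0.3874] M [0.196  0.6027 0.0022] 0.013660669353381377 29.98843789100647
A [0.4498 0.0211 0.0087] shift [-0.0004  0.0025  0.0084] turn [-7.7446 -0.0664  0.0596]
A [0.4487 0.0212 0.0041] shift [-0.0004  0.0045  0.0126] turn [-11.7446  -0.0685   0.0574]
```

```bash
python3 -m pendant '[[-1,[0,0.0004,0.0018],[-1.8,0,0]],[-1,[0,0.0008,0.0037],[-3.75,0,0]],[-1,[0,0.0016,0.0059],[-5.7,0,0]],[-1,[0,0.0025,0.0081],[-7.75,0,0]],[-1,[0,0.0025,0.0081],[-7.75,0,0]],[-1,[0,0.0025,0.0081],[-7.75,0,0]]]'; python3 c.py -65 0 0
```

```text
clock: 14.93
tool_pos: [0.4498, 0.0205, 0.0086]
orientation: [-176.0, -0.1, -96.3]
force: [-0.8, -0.2, -2.5]
opening: 0.0137
gripper_force: 30.0
A [0.4487 0.0212 0.0041] shift [-0.0006  0.0015  0.0044] turn [-3.9992 -0.0967 -0.0228]
B [0.4487 0.0212 0.0041] shift [-0.0006  0.0015  0.0044] turn [-3.9992 -0.0967 -0.0228]
14.9333 [0.4498 0.0205 0.0086] [-176.0008   -0.0958  -96.3262] F [-0.8297 -0.1859 -2.4676] M [ 0.0353  0.2551 -0.0503] 0.013696467242880471 29.988154470920563
```

```bash
python3 -m pendant '[[-1,[0,0.0007,0.0021],[-2,0,0]],[-1,[0,0.0014,0.0042],[-4,0,0]],[-1,[0,0.0014,0.0042],[-4,0,0]],[-1,[0,0.0014,0.0042],[-4,0,0]]]'; python3 c.py -65 0 0|tail -1
python3 -m pendant '[[-1,[0,0,0.001],[0,0,0]],[-1,[0,0,0.001],[0,0,0]],[-1,[0,0,0.001],[0,0,0]]]'; python3 c.py -65 0 0|tail -1
```

```text
clock: 15.27
tool_pos: [0.4482, 0.0202, 0.0045]
orientation: [-180.0, -0.1, -96.3]
force: [0.1, -0.6, -2.9]
opening: 0.0139
gripper_force: 30.0
15.2667 [0.4482 0.0202 0.0045] [-179.9532   -0.1141  -96.3155] F [ 0.1451 -0.556  -2.9012] M [ 0.0209 -0.0588  0.0208] 0.013903463587706546 29.988398551940918
clock: 15.52
tool_pos: [0.4479, 0.0202, 0.004]
orientation: [-179.9, -0.1, -96.2]
force: [-0.4, -2.9, 3.8]
opening: 0.0139
gripper_force: 30.0
15.5167 [0.4479 0.0202 0.004 ] [-179.9432   -0.1021  -96.2331] F [-0.3863 -2.852   3.8005] M [-0.9041  0.1064 -0.046 ] 0.013903899009267223 29.998796582221985
```

Seated height is reached (about 0.004 reported, 3.8 N). Pressing 1 mm more to confirm.

```bash
python3 -m pendant '[[-1,[0,0,0.001],[0,0,0]],[-1,[0,0,0.001],[0,0,0]],[-1,[0,0,0.001],[0,0,0]]]'; python3 c.py -65 0 0|tail -1
python3 -m pendant '[[0,[0,0,-0.0015],[0,0,0]],[0,[0,0,-0.0015],[0,0,0]],[0,[0,0,-0.0015],[0,0,0]],[0,[0,0,-0.0015],[0,0,0]],[0,[0,0,-0.0015],[0,0,0]],[0,[0,0,-0.0015],[0,0,0]]]'; python3 c.py -65 0 0|tail -1
```

```text
clock: 15.77
tool_pos: [0.4479, 0.0202, 0.004]
orientation: [-180.0, -0.1, -96.2]
force: [-6.5, -0.9, 21.0]
opening: 0.0142
gripper_force: 30.0
15.7667 [0.4479 0.0202 0.004 ] [-179.9643   -0.1134  -96.2108] F [-6.5327 -0.9281 20.977 ] M [-0.3303  2.5791 -0.0103] 0.014159263001648393 30.004222691059113
clock: 16.27
tool_pos: [0.4483, 0.0207, 0.004]
orientation: [180.0, -0.1, -96.2]
force: [0.4, 0.5, 0.3]
opening: 0.0426
gripper_force: 0.0
16.2667 [0.4483 0.0207 0.004 ] [179.9804  -0.0889 -96.2432] F [0.3964 0.4954 0.3483] M [ 0.0738 -0.0899  0.0875] 0.04262706767489329 0.0
```

The cover is hard-seated: 21 N with no movement at the predicted height. The fingers are open. Next is the knob: jig (139,0) → world (0.5865, 0.006), with the bar yaw at about -25.5° (latch ≈ 0.33 rad). I'll check the cover numerically once the gripper is clear.

```bash
python3 -m pendant '[[0,[0,0,-0.02],[0,0,0]],[0,[0,0,-0.06],[0,0,0]],[-0.32,[0,0,-0.1],[0,0,0]],[-0.32,[0,-0.02,-0.13],[0,0,3]],[-0.32,[0,-0.06,-0.13],[0,0,9]],[-0.32,[0,-0.1,-0.13],[0,0,15]],[-0.32,[0,-0.13,-0.13],[0,0,19.3]],[-0.32,[0,-0.139,-0.13],[0,0,19.3]],[-0.32,[0,-0.139,-0.13],[0,0,19.3]],[-0.32,[0,-0.139,-0.13],[0,0,19.3]]]'; python3 g.py .5865 .006 .07 180 0 -115.5
python3 - <<'E'
from h import *
from scipy.spatial.transform import Rotation as R
s=viewer.snapshot("side")[:,:,::-1];cv2.imwrite("pics/s4.png",s)
J=np.array([.4487,.0212,0]);Rj=R.from_euler("z",-6.3,degrees=True)
g=s.astype(int);m=((g.max(2)-g.min(2)<22)&(g.max(2)<105)&(g.max(2)>40)).astype(np.uint8)
pol=(np.array([proj("side",J+Rj.apply(np.array(p)/1e3)) for p in((-50,-43,30),(63,-43,30),(63,43,30),(-50,43,30))])).astype(int)
z=np.zeros_like(m);cv2.fillPoly(z,[pol],1);print("grey share inside expected seated top",(m&z).sum()/z.sum())
# brightness profile across the -y and +x edges
for x in(-30,0,30,50):
    print(x,[int(g[tuple(np.round(proj("side",J+Rj.apply(np.array([x,y,30])/1e3))).astype(int)[::-1])][2]-g[tuple(np.round(proj("side",J+Rj.apply(np.array([x,y,30])/1e3))).astype(int)[::-1])][0]) for y in range(-36,-58,-2)])
for y in(-35,0,35):
    v=[g[tuple(np.round(proj("side",J+Rj.apply(np.array([x,y,30])/1e3))).astype(int)[::-1])] for x in range(54,84,3)]
    print("y",y,[int(a[2]-a[0]) for a in v],[int(a[1]) for a in v])
E
```

```text
clock: 17.1
tool_pos: [0.5859, 0.0054, 0.133]
orientation: [179.9, -0.2, -115.6]
force: [-0.3, 0.2, 0.5]
opening: 0.0299
gripper_force: 0.0
shift [-0.0009 -0.0004  0.063 ] turn [ 0.0834 -0.1525 -0.0538]
17.1 [0.5859 0.0054 0.133 ] [ 179.9167   -0.1526 -115.5537] F [-0.3058  0.2006  0.5479] M [ 0.0893 -0.0445  0.0332] open 0.02986321349596372 0.0 q [ 19.6745  14.8235 -15.361    0.0558 -59.9825 -45.2563]
grey share inside expected seated top 0.9099462365591398
-30 [-3, -1, -2, -2, -1, -1, 3, 17, 17, 36, 36]
0 [0, -2, -1, -2, -2, 1, 7, 20, 20, 35, 39]
30 [-3, -1, -1, -1, -2, 4, 13, 13, 29, 35, 35]
50 [0, 0, 2, 0, -1, 6, 13, 13, 26, 39, 39]
y -35 [-2, -3, 0, 7, 32, 32, 42, 47, 47, 47] [60, 63, 57, 50, 32, 32, 26, 27, 30, 30]
y 0 [-5, -1, -1, 5, 28, 28, 42, 42, 42, 50] [44, 61, 61, 50, 36, 36, 34, 31, 31, 27]
y 35 [-2, 3, 3, 6, 36, 39, 46, 43, 44, 40] [50, 59, 59, 55, 37, 37, 30, 26, 36, 31]
```

All the edges match the seated flat pose: the cover ends at y ≈ -46 and x ≈ 64. Now down through the opening.

```bash
python3 -m pendant '[[-0.32,[-0.0005,0,0.03],[0,0,0]],[-0.32,[-0.0005,0,0.06],[0,0,0]],[-0.32,[-0.0005,0,0.08],[0,0,0]],[-0.32,[-0.0005,0,0.08],[0,0,0]]]'; python3 -m pendant '[[-0.32,[0,0,0.01],[0,0,0]],[-0.32,[0,0,0.02],[0,0,0]],[-0.32,[0,0,0.02],[0,0,0]]]'; python3 g.py .5865 .006 .02 180 0 -115.5
```

```text
clock: 17.48
tool_pos: [0.5825, 0.0056, 0.0504]
orientation: [179.7, -0.3, -115.5]
force: [0.0, -0.1, -0.4]
opening: 0.0302
gripper_force: 0.0
clock: 17.73
tool_pos: [0.5861, 0.0061, 0.0335]
orientation: [180.0, -0.1, -115.5]
force: [-0.9, 0.0, -0.3]
opening: 0.03
gripper_force: 0.0
shift [-0.0001 -0.0005  0.0135] turn [ 0.0216 -0.0897 -0.0433]
17.7333 [0.5861 0.0061 0.0335] [ 179.9784   -0.0897 -115.5433] F [-0.8975  0.0253 -0.3365] M [ 0.045  -0.0168 -0.0112] open 0.030034847775880533 0.0 q [ 19.7376  20.7197 -21.8733   0.0648 -47.486  -45.3248]
```

```bash
python3 -m pendant '[[-0.32,[0,0,0.007],[0,0,0]],[-0.32,[0,0,0.013],[0,0,0]],[-0.32,[0,0,0.013],[0,0,0]]]' && python3 -m pendant '[[-1,[0,0,0],[0,0,0]],[-1,[0,0,0],[0,0,0]],[-1,[0,0,0],[0,0,0]],[-1,[0,0,0],[0,0,0]],[-1,[0,0,0],[0,0,0]]]'; python3 g.py .5865 .006 .02 180 0 -186.3
```

```text
clock: 17.98
tool_pos: [0.5862, 0.0059, 0.0203]
orientation: [180.0, -0.1, -115.6]
force: [-0.9, -0.0, -0.0]
opening: 0.03
gripper_force: 0.0
clock: 18.4
tool_pos: [0.5854, 0.0066, 0.0213]
orientation: [179.9, -0.1, -115.6]
force: [-5.3, 4.4, 4.4]
opening: 0.0136
gripper_force: 29.9
shift [ 0.0001 -0.0012  0.0013] turn [ 0.0268 -0.1391 70.7354]
18.4 [0.5854 0.0066 0.0213] [ 179.904    -0.0918 -115.5645] F [-5.3354  4.4106  4.4188] M [ 1.8859  2.0685 -0.0174] open 0.013624080246485306 29.925445318222046 q [ 19.7662  21.5648 -22.5217  -0.0052 -46.0462 -45.3272]
```

Gripped the knob: 13.6 mm, 30 N. Turning clockwise about 71° (positive about tool z) in two calls.

```bash
python3 -m pendant '[[-1,[-0.0005,0.0013,0],[0,0,4]],[-1,[-0.0005,0.0013,0],[0,0,10]],[-1,[-0.0005,0.0013,0],[0,0,16]],[-1,[-0.0005,0.0013,0],[0,0,22]],[-1,[-0.0005,0.0013,0],[0,0,28]],[-1,[-0.0005,0.0013,0],[0,0,34]],[-1,[-0.0005,0.0013,0],[0,0,40]],[-1,[-0.0005,0.0013,0],[0,0,46]],[-1,[-0.0005,0.0013,0],[0,0,52]],[-1,[-0.0005,0.0013,0],[0,0,52]]]'; python3 g.py .5854 .0066 .02 180 0 -186.3
```

```text
clock: 19.23
tool_pos: [0.5849, 0.0073, 0.0213]
orientation: [-180.0, -0.1, -167.8]
force: [-4.9, 2.8, 3.5]
opening: 0.0137
gripper_force: 30.0
shift [-0.0003 -0.0008  0.0013] turn [-0.0556 -0.0892 18.4698]
19.2333 [0.5849 0.0073 0.0213] [-179.9597   -0.0966 -167.8303] F [-4.9235  2.766   3.5182] M [ 1.2506  1.544  -0.0693] open 0.01373989707778045 29.9504354596138 q [ 19.874   21.5061 -22.6385   0.0376 -45.9565 -97.7304]
```

```bash
python3 -m pendant '[[-1,[0,0,0],[0,0,5]],[-1,[0,0,0],[0,0,10]],[-1,[0,0,0],[0,0,14]],[-1,[0,0,0],[0,0,16.5]],[-1,[0,0,0],[0,0,16.5]],[-1,[0,0,0],[0,0,16.5]]]'; python3 g.py|tail -1;  python3 -m pendant '[[-1,[0,0,0],[0,0,1.5]],[-1,[0,0,0],[0,0,3]],[-1,[0,0,0],[0,0,3]],[-1,[0,0,0],[0,0,3]]]'; python3 g.py|tail -1
```

```text
clock: 19.73
tool_pos: [0.585, 0.0075, 0.0213]
orientation: [-179.9, -0.1, 176.1]
force: [-5.1, 3.9, 3.5]
opening: 0.0136
gripper_force: 29.9
19.7333 [0.585  0.0075 0.0213] [-179.9498   -0.0744  176.1426] F [-5.11    3.9225  3.466 ] M [ 1.7521  1.6711 -0.0905] open 0.013604558429910336 29.949510097503662 q [  19.8844   21.5039  -22.6325    0.0223  -45.9519 -113.7572]
clock: 20.07
tool_pos: [0.585, 0.0075, 0.0213]
orientation: [-179.9, -0.1, 173.2]
force: [-4.7, 4.7, 3.5]
opening: 0.0138
gripper_force: 29.9
20.0667 [0.585  0.0075 0.0213] [-179.9406   -0.0726  173.1823] F [-4.6913  4.7411  3.4631] M [1.8066 1.6871 0.1971] open 0.013810745500478009 29.936004281044006 q [  19.8913   21.5041  -22.6351    0.0284  -45.9524 -116.7287]
```

```bash
python3 -m pendant '[[-1,[0,0,0],[0,0,1]],[-1,[0,0,0],[0,0,2]],[-1,[0,0,0],[0,0,2]],[-1,[0,0,0],[0,0,2]]]'; python3 g.py|tail -1
```

```text
clock: 20.4
tool_pos: [0.585, 0.0075, 0.0213]
orientation: [-179.9, -0.1, 171.2]
force: [-5.2, 4.0, 3.4]
opening: 0.0139
gripper_force: 30.7
20.4 [0.585  0.0075 0.0213] [-179.9242   -0.0686  171.2392] F [-5.1746  3.9612  3.3817] M [1.7567 1.7639 0.614 ] open 0.013908036737790432 30.698428452014923 q [  19.8979   21.5052  -22.6392    0.0468  -45.9521 -118.6912]
```

The moment climbs to 0.6 N m, so the stop is reached. I'll relax 2°, release, and lift straight out.

```bash
python3 -m pendant '[[-1,[0,0,0],[0,0,-2]],[-1,[0,0,0],[0,0,-2]],[-0.32,[0,0,0],[0,0,-2]],[-0.32,[0,0,0],[0,0,-2]],[-0.32,[0,0,0],[0,0,-2]],[-0.32,[0,0,0],[0,0,-2]]]'; python3 g.py|tail -1; python3 -m pendant '[[-0.32,[0,0,-0.01],[0,0,0]],[-0.32,[0,0,-0.03],[0,0,0]],[-0.32,[0,0,-0.06],[0,0,0]],[-0.32,[0,0,-0.1],[0,0,0]],[-0.32,[0,0,-0.13],[0,0,0]],[-0.32,[0,0,-0.13],[0,0,0]]]'; python3 g.py .473 -.3267 .1 180 0 173
```

```text
clock: 20.9
tool_pos: [0.5861, 0.0069, 0.0212]
orientation: [-179.9, 0.0, 173.0]
force: [-0.3, 0.1, 0.2]
opening: 0.0288
gripper_force: 0.0
20.9 [0.5861 0.0069 0.0212] [-179.9224    0.0164  173.0112] F [-0.3395  0.1354  0.2111] M [ 0.0453 -0.1642  0.0195] open 0.028775260477171223 0.0 q [  19.8355   21.5471  -22.6062    0.1068  -45.8671 -116.8988]
clock: 21.4
tool_pos: [0.5899, 0.0075, 0.1593]
orientation: [179.9, 0.6, 173.0]
force: [1.1, 0.4, 0.4]
opening: 0.0296
gripper_force: 0.0
shift [ 0.0762 -0.346   0.058 ] turn [0.0843 0.6202 0.0399]
21.4 [0.5899 0.0075 0.1593] [179.9159   0.6202 173.0394] F [1.0806 0.3817 0.3658] M [ 0.0833 -0.4434  0.0523] open 0.029646102193927375 0.0 q [  19.8537   13.4482  -13.6016    0.2311  -62.359  -116.92  ]
```

```bash
python3 -m pendant '[[-1,[0.008,-0.035,0.005],[0,0,0]],[-1,[0.016,-0.074,0.01],[0,0,0]],[-1,[0.024,-0.113,0.015],[0,0,0]],[-1,[0.033,-0.152,0.02],[0,0,0]],[-1,[0.042,-0.191,0.025],[0,0,0]],[-1,[0.05,-0.23,0.03],[0,0,0]],[-1,[0.058,-0.269,0.035],[0,0,0]],[-1,[0.067,-0.308,0.042],[0,0,0]],[-1,[0.074,-0.338,0.048],[0,0,0]],[-1,[0.076,-0.346,0.05],[0,0,0]]]'; python3 -m pendant '[[-1,[0,0,0],[0,0,0]],[-1,[0,0,0],[0,0,0]]]'; python3 g.py .473 -.3267 .04 180 0 173
python3 - <<'E'
from h import *
from scipy.spatial.transform import Rotation as R
t=viewer.snapshot("top")[:,:,::-1];s=viewer.snapshot("side")[:,:,::-1];cv2.imwrite("pics/t5.png",t)
J=np.array([.4487,.0212,0]);Rj=R.from_euler("z",-6.3,degrees=True)
w=lambda x,y,z:J+Rj.apply(np.array([x,y,z])/1e3)
for n,im in(("top",t),("side",s)):
    print(n,"across arm at jig x 60,75 z40.5:")
    for x in(58,64,75): print([int(im[tuple(np.round(proj(n,w(x,y,40.5))).astype(int)[::-1])].max()) for y in range(-24,25,4)])
g=t[145:175,285:320].max(2)
m=(cv2.GaussianBlur(g,(3,3),0)<45).astype(np.uint8);k,l,st,ce=cv2.connectedComponentsWithStats(m)
i=1+st[1:,4].argmax();ys,xs=np.nonzero(l==i);r=cv2.minAreaRect(np.c_[xs,ys].astype(np.float32));print("knob blob",st[i],r)
E
```

```text
clock: 22.23
tool_pos: [0.4657, -0.3303, 0.1013]
orientation: [-179.9, -0.1, 172.8]
force: [1.1, 0.2, -0.3]
opening: 0.0002
gripper_force: 0.0
clock: 22.4
tool_pos: [0.4677, -0.3274, 0.102]
orientation: [-179.9, -0.0, 172.9]
force: [0.3, 0.4, 0.2]
opening: 0.0002
gripper_force: 0.0
shift [-0.0052  0.0014  0.062 ] turn [-0.0842 -0.0032 -0.1277]
22.4 [ 0.4677 -0.3274  0.102 ] [-179.9158   -0.0031  172.8723] F [0.2575 0.4115 0.2026] M [ 0.07   -0.2304 -0.0376] open 0.0001733641848703531 0.0 q [-15.2959  15.0248 -19.642    0.1019 -55.3245 -81.8898]
top across arm at jig x 60,75 z40.5:
[95, 86, 88, 90, 88, 119, 114, 114, 103, 91, 93, 94, 93]
[70, 90, 80, 75, 83, 115, 114, 116, 105, 75, 82, 79, 60]
[101, 100, 99, 89, 80, 109, 113, 116, 104, 100, 102, 101, 100]
side across arm at jig x 60,75 z40.5:
[105, 108, 92, 93, 135, 135, 147, 137, 131, 109, 105, 110, 114]
[106, 106, 93, 88, 97, 138, 147, 134, 134, 117, 116, 110, 122]
[114, 86, 73, 79, 121, 145, 146, 146, 129, 121, 115, 119, 119]
knob blob [  9   9  15  18 187] ((16.250001907348633, 18.25), (14.849241256713867, 15.55634880065918), 45.0)
```

The latch arm shows as a bright strip at jig y ≈ -4…+8 over the cover's end (x 58–75) in both views, so it is at the stop. Now the button.

```bash
python3 -m pendant '[[-1,[-0.005,0.001,0.02],[0,0,0]],[-1,[-0.005,0.001,0.045],[0,0,0]],[-1,[-0.005,0.001,0.06],[0,0,0]],[-1,[-0.005,0.001,0.06],[0,0,0]],[-1,[-0.005,0.001,0.06],[0,0,0]]]'; python3 g.py|tail -1; python3 -m pendant '[[-1,[0,0,0.003],[0,0,0]],[-1,[0,0,0.006],[0,0,0]],[-1,[0,0,0.009],[0,0,0]],[-1,[0,0,0.009],[0,0,0]],[-1,[0,0,0.009],[0,0,0]]]'; python3 g.py|tail -1
```

```text
clock: 22.92
tool_pos: [0.4733, -0.3257, 0.0417]
orientation: [-179.9, -0.1, 173.1]
force: [0.2, -0.0, 0.7]
opening: 0.0004
gripper_force: 0.0
22.9167 [ 0.4733 -0.3257  0.0417] [-179.9169   -0.0774  173.057 ] F [ 0.1931 -0.0491  0.6659] M [-0.0244 -0.166   0.0036] open 0.00035224750379046505 0.0 q [-14.9615  19.1988 -22.9549   0.1254 -47.9115 -82.0656]
clock: 23.33
tool_pos: [0.473, -0.3267, 0.0329]
orientation: [-179.9, 0.0, 172.9]
force: [-0.3, -0.0, 0.2]
opening: 0.0005
gripper_force: 0.0
23.3333 [ 0.473  -0.3267  0.0329] [-179.916     0.0055  172.9459] F [-0.3155 -0.0053  0.2469] M [ 0.0205 -0.1923 -0.005 ] open 0.0005181342799442343 0.0 q [-15.0793  19.8021 -23.4714   0.1133 -46.7094 -82.0526]
```

```bash
python3 -m pendant '[[-1,[0,0,0.002],[0,0,0]],[-1,[0,0,0.004],[0,0,0]],[-1,[0,0,0.004],[0,0,0]],[-1,[0,0,0.004],[0,0,0]]]'; python3 -m pendant '[[-1,[0,0,0.002],[0,0,0]],[-1,[0,0,0.003],[0,0,0]],[-1,[0,0,0.003],[0,0,0]],[-1,[0,0,0.003],[0,0,0]]]'; python3 g.py|tail -1
```

```text
clock: 23.67
tool_pos: [0.4733, -0.3269, 0.0288]
orientation: [-179.9, 0.0, 173.0]
force: [0.5, 0.9, 2.0]
opening: 0.0006
gripper_force: 1.0
clock: 24.0
tool_pos: [0.4733, -0.3268, 0.0258]
orientation: [-179.9, 0.0, 173.0]
force: [0.3, -0.5, 4.0]
opening: 0.0004
gripper_force: 1.7
24.0 [ 0.4733 -0.3268  0.0258] [-179.9044    0.0225  172.9594] F [ 0.3051 -0.4997  4.0448] M [-0.2241 -0.3918 -0.0062] open 0.00038095971036584714 1.6933741456033848 q [-15.077   20.3212 -23.843    0.1277 -45.8003 -82.0526]
```

Button force is 4 N, about fully down. I'll press a bit further to the hard stop.

```bash
python3 -m pendant '[[-1,[0,0,0.001],[0,0,0]],[-1,[0,0,0.002],[0,0,0]],[-1,[0,0,0.002],[0,0,0]],[-1,[0,0,0.002],[0,0,0]]]'; python3 g.py|tail -1
```

```text
clock: 24.33
tool_pos: [0.4734, -0.3269, 0.0248]
orientation: [-179.9, 0.0, 173.0]
force: [-1.6, 1.9, 11.7]
opening: 0.0003
gripper_force: 6.1
24.3333 [ 0.4734 -0.3269  0.0248] [-179.8869    0.0446  172.98  ] F [-1.6002  1.868  11.6906] M [ 0.5531  0.4506 -0.0155] open 0.00034726802747308194 6.1424549429284525 q [-15.0704  20.3896 -23.9241   0.1479 -45.6264 -82.0531]
```

Hard stop: 11.7 N with 1 mm less travel than commanded. Retreating, then a final check of the cover and latch.

```bash
python3 -m pendant '[[-1,[0,0,-0.01],[0,0,0]],[-1,[0,0,-0.04],[0,0,0]],[-1,[0,0,-0.08],[0,0,0]],[-1,[0,0,-0.1],[0,0,0]],[-1,[0,0,-0.1],[0,0,0]],[-1,[0,0,-0.1],[0,0,0]],[-1,[0,0,-0.1],[0,0,0]],[-1,[0,0,-0.1],[0,0,0]]]'; python3 - <<'E'
from h import *
from scipy.spatial.transform import Rotation as R
s=viewer.snapshot("side")[:,:,::-1]
J=np.array([.4487,.0212,0]);Rj=R.from_euler("z",-6.3,degrees=True)
for x in(58,64,75): print([int(s[tuple(np.round(proj("side",J+Rj.apply(np.array([x,y,40.5])/1e3))).astype(int)[::-1])].max()) for y in range(-24,25,4)])
from plant import workorder
print(workorder.close_job())
E
```

```text
clock: 25.0
tool_pos: [0.4719, -0.326, 0.1223]
orientation: [-180.0, -0.2, 172.9]
force: [0.3, -0.5, -0.7]
opening: 0.0004
gripper_force: 0.0
[102, 103, 91, 89, 136, 136, 146, 137, 126, 109, 107, 108, 115]
[103, 99, 94, 89, 97, 142, 143, 135, 135, 118, 116, 112, 118]
[113, 86, 76, 80, 121, 146, 147, 143, 131, 120, 116, 120, 115]
the job is handed in; nothing more can be done
None
```

The job is handed in at 25 s: the grey cover is seated under the lip, the knob is turned to its stop with the latch arm over the cover, and the start button was pressed to its hard stop and let go, though no pass/fail result came back.

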